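Level the bench balance with ring weights

TASK

One pan of the bench balance is too heavy. Move one ring weight across to a free spindle on the other pan so that the balance comes to rest level, with all four weights pressed fully home against their pans; the balance is delicate, so never press a weight down with more than about 20 N, do not bump the balance with the gripper, and leave the other things on the bench where they are.

Things in the scene. Friction and masses are not known exactly. Their poses are not given: they have to be found in the camera images.
- balance: two-pan balance, fixed, grey base 110 x 140 mm; origin under its centre, on a plywood board 12 mm above the bench. +y points to the near pan (towards the robot), +x to the robot's left, along the pans. Two pans, centres 65 mm to +y (near) and -y (far), tops 88 mm above the origin when level, three spindles each, 46 mm apart along x. Scale plate at the -x side, 101 mm high.
- beam (a joint): beam tilt, rad: 0 = level, positive = near pan up, far pan down; free travel +-0.13 (a pan moves +-8.5 mm). A weak spring levels it when both sides weigh the same; 120 g of difference tips it to its end. A pan that is pressed or pulled first gives way to its rubber end stop; only then does a weight move on its spindle.
- large_weight: steel ring weight, 360 g, as heavy as three small ones: round flange 50 mm across and 14 mm high with a hub 32 mm across and 22 mm high on it (36 mm in all), upright bore 12.4 mm right through. Origin: centre of the underside, z up along the bore.
- small_weight_1: steel ring weight, 120 g: a round flange 36 mm across and 10 mm high with a hub 24 mm across and 22 mm high on it (32 mm in all), upright bore 12.4 mm right through. Origin: centre of the underside, z up along the bore. The three small weights are alike.
- small_weight_2: steel ring weight, 120 g: a round flange 36 mm across and 10 mm high with a hub 24 mm across and 22 mm high on it (32 mm in all), upright bore 12.4 mm right through. Origin: centre of the underside, z up along the bore. The three small weights are alike.
- small_weight_3: steel ring weight, 120 g: a round flange 36 mm across and 10 mm high with a hub 24 mm across and 22 mm high on it (32 mm in all), upright bore 12.4 mm right through. Origin: centre of the underside, z up along the bore. The three small weights are alike.
- near_pan: the near pan's aluminium plate, 146 x 56 x 6 mm, always horizontal, rises and sinks with the beam; origin at the centre of its top face, axes as the balance's
- far_pan: the far pan's aluminium plate, 146 x 56 x 6 mm, always horizontal, rises and sinks with the beam; origin at the centre of its top face, axes as the balance's
- near_left (a point): foot of the left spindle of the near pan: on its axis, at the pan's top face (moves with the pan). A seated weight's origin is here. Spindle 10 mm thick, 36 mm high, top 10 mm tapered to 3 mm; two sprung balls in it (facing +-x, 14 mm up) grip the bore: a weight drops freely to them, hangs, and must be pressed home with some 7 to 16 N (friction varies); pulling off takes as much.
- near_middle (a point): foot of the middle spindle of the near pan: on its axis, at the pan's top face (moves with the pan). A seated weight's origin is here. Spindle 10 mm thick, 36 mm high, top 10 mm tapered to 3 mm; two sprung balls in it (facing +-x, 14 mm up) grip the bore: a weight drops freely to them, hangs, and must be pressed home with some 7 to 16 N (friction varies); pulling off takes as much.
- near_right (a point): foot of the right spindle of the near pan: on its axis, at the pan's top face (moves with the pan). A seated weight's origin is here. Spindle 10 mm thick, 36 mm high, top 10 mm tapered to 3 mm; two sprung balls in it (facing +-x, 14 mm up) grip the bore: a weight drops freely to them, hangs, and must be pressed home with some 7 to 16 N (friction varies); pulling off takes as much.
- far_left (a point): foot of the left spindle of the far pan: on its axis, at the pan's top face (moves with the pan). A seated weight's origin is here. Spindle 10 mm thick, 36 mm high, top 10 mm tapered to 3 mm; two sprung balls in it (facing +-x, 14 mm up) grip the bore: a weight drops freely to them, hangs, and must be pressed home with some 7 to 16 N (friction varies); pulling off takes as much.
- far_middle (a point): foot of the middle spindle of the far pan: on its axis, at the pan's top face (moves with the pan). A seated weight's origin is here. Spindle 10 mm thick, 36 mm high, top 10 mm tapered to 3 mm; two sprung balls in it (facing +-x, 14 mm up) grip the bore: a weight drops freely to them, hangs, and must be pressed home with some 7 to 16 N (friction varies); pulling off takes as much.
- far_right (a point): foot of the right spindle of the far pan: on its axis, at the pan's top face (moves with the pan). A seated weight's origin is here. Spindle 10 mm thick, 36 mm high, top 10 mm tapered to 3 mm; two sprung balls in it (facing +-x, 14 mm up) grip the bore: a weight drops freely to them, hangs, and must be pressed home with some 7 to 16 N (friction varies); pulling off takes as much.
- bead_jar: bystander: stoppered glass jar, 42 mm across, 88 mm high; origin under its centre
- round_tin: bystander: round lidded tin, 51 mm across, 25 mm high; origin under its centre
- wire_spool: bystander: spool of wire, about 54 mm across, 40 mm high; origin under its centre
Mind the look-alikes: they are no part of the job. What is shaped like the small_weight_1 but red is not meant.

How it is judged (in metres and radians):
On the way:
1. a small weight has been drawn right off its spindle (((distance between small_weight_1 and near_left above 0.04 m and distance between small_weight_1 and near_middle above 0.04 m and distance between small_weight_1 and near_right above 0.04 m and distance between small_weight_1 and far_left above 0.04 m and distance between small_weight_1 and far_middle above 0.04 m and distance between small_weight_1 and far_right above 0.04 m) or (distance between small_weight_2 and near_left above 0.04 m and distance between small_weight_2 and near_middle above 0.04 m and distance between small_weight_2 and near_right above 0.04 m and distance between small_weight_2 and far_left above 0.04 m and distance between small_weight_2 and far_middle above 0.04 m and distance between small_weight_2 and far_right above 0.04 m) or (distance between small_weight_3 and near_left above 0.04 m and distance between small_weight_3 and near_middle above 0.04 m and distance between small_weight_3 and near_right above 0.04 m and distance between small_weight_3 and far_left above 0.04 m and distance between small_weight_3 and far_middle above 0.04 m and distance between small_weight_3 and far_right above 0.04 m))), for 0.1 s.
At the end, for the whole second after the job is handed in: The beam rests level (within 0.03 rad, slower than 0.05 rad/s) and each of the four weights is fully home on a spindle (its underside's centre within 3 mm of the spindle's foot) (value of joint beam between -0.03 and 0.03 rad and velocity of joint beam between -0.05 and 0.05 rad/s and (distance between large_weight and near_left below 0.003 m or distance between large_weight and near_middle below 0.003 m or distance between large_weight and near_right below 0.003 m or distance between large_weight and far_left below 0.003 m or distance between large_weight and far_middle below 0.003 m or distance between large_weight and far_right below 0.003 m) and (distance between small_weight_1 and near_left below 0.003 m or distance between small_weight_1 and near_middle below 0.003 m or distance between small_weight_1 and near_right below 0.003 m or distance between small_weight_1 and far_left below 0.003 m or distance between small_weight_1 and far_middle below 0.003 m or distance between small_weight_1 and far_right below 0.003 m) and (distance between small_weight_2 and near_left below 0.003 m or distance between small_weight_2 and near_middle below 0.003 m or distance between small_weight_2 and near_right below 0.003 m or distance between small_weight_2 and far_left below 0.003 m or distance between small_weight_2 and far_middle below 0.003 m or distance between small_weight_2 and far_right below 0.003 m) and (distance between small_weight_3 and near_left below 0.003 m or distance between small_weight_3 and near_middle below 0.003 m or distance between small_weight_3 and near_right below 0.003 m or distance between small_weight_3 and far_left below 0.003 m or distance between small_weight_3 and far_middle below 0.003 m or distance between small_weight_3 and far_right below 0.003 m)); the robot touches nothing.
It fails at once if a weight is pressed onto a pan with more than 25 N (contact force between any of large_weight, small_weight_1, small_weight_2, small_weight_3 and near_pan above 25 N or contact force between any of large_weight, small_weight_1, small_weight_2, small_weight_3 and far_pan above 25 N).
It fails at once if the robot or its fingers bear on the balance with more than 8 N (contact force between any of the arm, the fingers and balance above 8 N).
It fails at once if the jar, tin or spool is moved more than 15 mm (distance of any of bead_jar, round_tin, wire_spool from where it was at the start of the episode above 0.015 m).
It also fails if it takes over 45 s, if anything falls off the work surface, if the arm or the gripper's body presses on something with over 40 N, if the wrist force passes 120 N, or if a joint passes its speed limit or range.

ROBOT

A 6-joint arm with a two-finger parallel gripper is mounted at the origin on the work surface; the furniture and walls round the work are solid. World frame = base frame: x ahead of the robot, y to its left, z up, the work surface at z = 0. Lengths are in m, angles in degrees, forces in N, time in s.
With the tool pointing down it reaches from about 0.35 to 0.875 m from the base axis. Payload 4.2 kg.
Tool frame: the origin (TCP) lies midway between the tips of the shut fingers; the grasp point (between the pads) lies 19 mm behind it (r.pinch_z is the distance from the TCP to the grasp point, in m); z points along the fingers, y is the line along which they close (so a half turn about z gives the same grasp; the last joint's range is limited). The gripper opens to 87 mm and grips with 3 to 60 N. Pads are 19 mm wide; open, the fingers measure 117 mm over their backs; the gripper's body (75 mm by 190 mm) begins 51 mm behind the grasp point.
Start: joints at [85.405, 22.042, 0.453, 0, -68.411, -14.817], TCP at [0.208, 0.589, 0.223] pointing down, gripper open.
Joint ranges: [-179.83, 179.83], [-69.29, 118.12], [-61.27, 80.66], [-181.25, 117.63], [-171.15, -9.14], [-177.46, 177.46]. Speed limits (degrees/s): [159.86, 159.86, 180, 180, 180, 180].

INTERFACE

Orientations are given as a 3x3 rotation matrix whose columns are the frame's x, y, z axes.
In Python, from station import r, imaging, models gives the robot as it stands. The module is installed in compiled form; this text tells all that it offers.
- The arm moves only by the tool apply_moves, never from a script. Its argument "moves" is a list of rows, each a list of 2 entries, a list of its own where there are three numbers: the shift along the tool's x, y, z in m, then the turn about the tool's z in degrees. A call has 1 to 5 rows; each row shifts and turns the commanded pose from where the row before left it, along the tool's axes as they then stand; what a row does not reach is not made up. A row lasts 1/12 s, in which the tool goes at most 41.7 mm and 7.16 degrees, less where a joint would pass 70% of its speed; a pose out of reach is approached as far as the arm can. A call is refused whole if a number of a shift passes 0.0417 or a number of a turn 7.16, either way. A call with a gripper value outside its range is refused whole. "hand" is the finger opening in m, from 0 to 0.087, set as the call begins (left out, the last holds). The fingers move at their own pace and stop on an object; the grip force is fixed at half the most. Time passes only in rows, so rows that do not move let the fingers close. It gives the time, the measured TCP pose, the force, the opening and the grip force at its end, in the units of the state.
- r.sense(): the state, without advancing time (a new reading comes with each control period).
- imaging.capture(name): name is "side" or "top" or "wrist"; returns a dict with "frame" (480x640x3 uint8, blue, green, red), "intrinsics" (3x3 intrinsics, pixels), "dist" ([k1, k2, p1, p2, k3] as OpenCV has them; the pictures are not rectified), "eye" and "orientation" of the camera in the world. Camera axes: x right, y down, z forward; pixel columns grow to the right and rows downward; lengths in m; the calibration is good to about 2 mm. A picture is of the moment at which its call begins. There is no depth.
- r.finish_job(): hands the job in; it is judged then, once.
Trained networks look in a picture, given as the dict that the camera call returned (one of the last four; its "shot" number tells which), for a name from the list of things; names that differ only in an ending like _2 or _b are one class to them, and where a whole thing is asked for, a point or a joint stands for the part that bears it (a point fixed in the world has none). Each returns a list of dicts, best first, with "confidence" (0 to 1); they miss things now and then, are a little off and sometimes report something else, mostly with a low value. They report only what shows in the picture. A call takes as long as a camera call. They do not tell look-alikes from the thing itself.
- models.cut_out(picture, target): "region" (480x640 bool, what is visible of it) and "extent" ([left, top, width, height] as shares, 0 to 1, of the picture: columns of its width, rows of its height, round what is visible of it).
- models.place_of(picture, target): "at" ([column, row] as shares, 0 to 1, of the picture: columns of its width, rows of its height: a listed point, or the origin of a listed thing).
The state is a dict: "time_s": time; "joints": joint angles; "joint_velocities": joint speeds; "effort": joint torques, N m; "tcp_pos": TCP position; "ee_rot": TCP orientation; "wrist_force": force on the tool from outside, world axes, zero at the start; "moment": the same for the moment, N m; "gripper_width": opening from 0.0 (shut) to 1.0 (fully open); "gripper_force": force on a finger pad.
Only numpy, scipy, OpenCV 4.12 (cv2) and the standard library are available. Lean on these libraries where they do the work, as an engineer would, in place of code of your own. Each camera call takes 0.05 s, during which the arm holds its last target. There are 200 camera calls.

## Working session

There is one attempt and no reset: what is moved stays moved. The work goes in short steps, Python scripts to look and compute and a tool call to move; the robot and the scene stay as the last step left them, time stands still between calls to the robot, and variables do not carry over. Pictures are saved under pics/ and viewed, at most 10 in all, crops included, and the job is handed in when it is done.

Besides the shell and the picture viewer there is one more tool, called as name(argument=value, ...) on one line, values as JSON. apply_moves: Moves the arm, as the interface text tells. Its arguments: {"type":"object","properties":{"moves":{"type":"array"},"hand":{"type":"number"}},"required":["moves"]}

```bash
mkdir -p pics; cat > h.py <<'E'
import numpy as np, cv2
from station import r, imaging, models
def ray(p,uv):
    K=np.array(p["intrinsics"],float);d=np.array(p["dist"],float)
    n=cv2.undistortPoints(np.array([[uv]],float),K,d)[0,0]
    v=np.array(p["orientation"])@np.array([n[0],n[1],1]);return np.array(p["eye"]),v/np.linalg.norm(v)
def tri(rays):
    A=sum(np.eye(3)-np.outer(d,d) for _,d in rays);b=sum((np.eye(3)-np.outer(d,d))@e for e,d in rays)
    x=np.linalg.solve(A,b);return x,max(np.linalg.norm((np.eye(3)-np.outer(d,d))@(x-e)) for e,d in rays)
def proj(p,X):
    R=np.array(p["orientation"]);e=np.array(p["eye"])
    c=(np.array(X)-e)@R
    return cv2.projectPoints(c.reshape(-1,1,3),np.zeros(3),np.zeros(3),np.array(p["intrinsics"],float),np.array(p["dist"],float))[0][:,0]
def atz(p,uv,z):
    e,d=ray(p,uv);return e+d*(z-e[2])/d[2]
E
python3 - <<'E'
from h import *
for c in ["side","top"]:
    p=imaging.capture(c);cv2.imwrite(f"pics/{c}0.png",p["frame"])
    print(c,np.round(p["eye"],3),np.round(p["orientation"],2).tolist())
    for t in ["balance","large_weight","small_weight_1","near_left","near_middle","near_right","far_left","far_middle","far_right","near_pan","far_pan","bead_jar","round_tin","wire_spool"]:
        print(t,[(round(q["confidence"],2),(np.array(q["at"])*[640,480]).round(1).tolist()) for q in models.place_of(p,t)])
s=r.sense();print(s["time_s"],s["tcp_pos"],np.round(s["ee_rot"],3).tolist(),s["wrist_force"])
E
```

```text
side [ 1.224 -0.553  0.707] [[0.38, 0.57, -0.73], [0.92, -0.22, 0.31], [0.02, -0.79, -0.61]]
balance [(0.88, [250.8, 302.7])]
large_weight [(0.93, [273.8, 289.5])]
small_weight_1 [(0.83, [293.2, 276.9]), (0.83, [281.7, 225.0]), (0.67, [201.4, 254.6]), (0.67, [468.1, 279.7]), (0.55, [226.2, 242.9])]
near_left [(0.79, [247.5, 232.5]), (0.61, [275.8, 290.4]), (0.54, [224.0, 242.2])]
near_middle [(0.27, [198.6, 255.5])]
near_right [(0.64, [201.4, 251.1]), (0.19, [228.0, 246.2])]
far_left [(0.59, [203.9, 253.0]), (0.57, [295.6, 275.0])]
far_middle [(0.92, [274.1, 290.6]), (0.42, [201.3, 252.6])]
far_right [(0.98, [247.9, 301.8])]
near_pan [(0.93, [224.5, 240.7])]
far_pan []
bead_jar [(0.71, [374.5, 262.6]), (0.57, [331.2, 245.5])]
round_tin [(0.41, [375.2, 262.8])]
wire_spool [(0.95, [429.5, 256.7])]
top [ 0.339 -0.218  0.978] [[0.01, -0.99, 0.14], [-1.0, -0.01, 0.01], [-0.01, -0.14, -0.99]]
balance [(0.97, [410.9, 223.5])]
large_weight [(0.74, [401.3, 182.8]), (0.43, [380.3, 190.3])]
small_weight_1 [(0.71, [209.1, 186.9]), (0.69, [430.5, 245.4]), (0.66, [451.9, 236.4]), (0.59, [378.6, 189.9]), (0.54, [340.2, 329.3])]
near_left []
near_middle [(0.67, [430.6, 248.7])]
near_right [(0.69, [457.0, 240.5]), (0.69, [282.6, 241.3])]
far_left [(0.74, [377.7, 187.7])]
far_middle [(0.6, [403.6, 181.8]), (0.58, [407.1, 258.1])]
far_right [(0.8, [425.2, 175.0]), (0.19, [433.9, 244.0])]
near_pan [(0.79, [433.7, 246.7]), (0.55, [430.7, 251.6])]
far_pan [(0.65, [401.2, 182.7])]
bead_jar [(0.71, [308.8, 276.8])]
round_tin [(0.7, [278.4, 242.8]), (0.18, [426.9, 176.5])]
wire_spool [(0.78, [224.9, 228.3])]
1.5 [0.20770828 0.58946256 0.22255496] [[0.943, -0.332, 0.0], [-0.332, -0.943, -0.0], [0.0, 0.0, -1.0]] [-0.07291993  0.28052813 -0.19524348]
```

```bash
python3 - <<'E'
import cv2
a=cv2.imread("pics/side0.png")[170:350,150:390];b=cv2.imread("pics/top0.png")[140:290,340:500]
cv2.imwrite("pics/s1.png",cv2.resize(a,None,fx=3.3,fy=3.3));cv2.imwrite("pics/t1.png",cv2.resize(b,(640,600)))
E
```

```text
(no output)
```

View pics/s1.png

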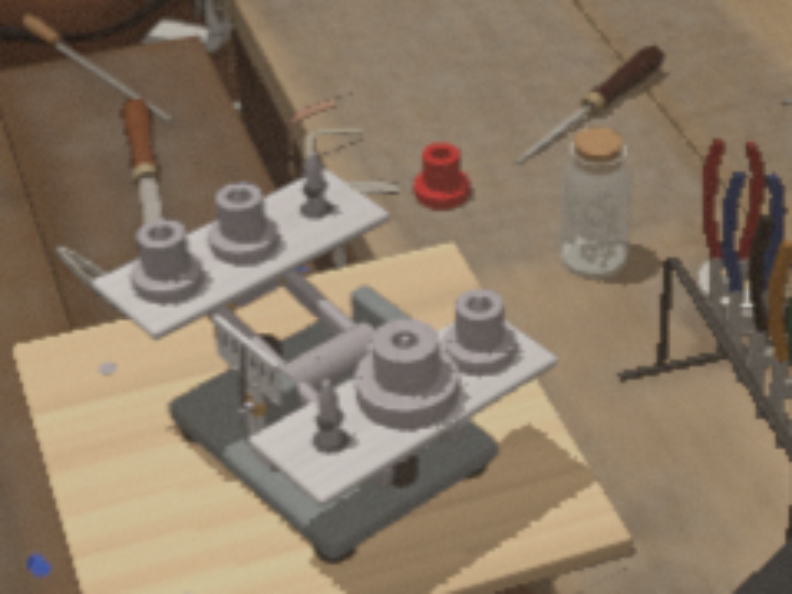

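View pics/top0.png

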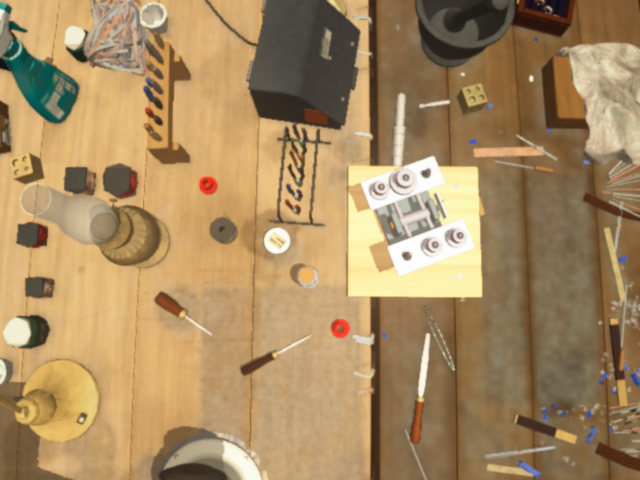

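```bash
cat > fit.py <<'E'
from h import *
from scipy.optimize import least_squares
L={"near_left":(.046,.065),"near_middle":(0,.065),"near_right":(-.046,.065),"far_left":(.046,-.065),"far_middle":(0,-.065),"far_right":(-.046,-.065)}
def W(q,n):
    x,y,yaw,zn,zf=q;a,b=L[n];return np.array([x+a*np.cos(yaw)-b*np.sin(yaw),y+a*np.sin(yaw)+b*np.cos(yaw),zn if b>0 else zf])
def fit(obs,q0):  # obs (pic,name,uv)
    f=lambda q:np.concatenate([proj(p,W(q,n))[0]-uv for p,n,uv in obs])
    s=least_squares(f,q0,loss="soft_l1",f_scale=1.5);return s.x,f(s.x).reshape(-1,2)
E
python3 - <<'E'
from fit import *
S=imaging.capture("side");T=imaging.capture("top")
obs=[(S,"near_left",(247.5,232.5)),(S,"near_middle",(226.2,242.9)),(S,"near_right",(201.4,254)),(S,"far_left",(294,276)),(S,"far_middle",(274,290)),(S,"far_right",(247.9,301.8)),
(T,"near_left",(407.1,258.1)),(T,"near_middle",(430.5,247)),(T,"near_right",(453.5,238.4)),(T,"far_left",(378,189)),(T,"far_middle",(402.5,182.3)),(T,"far_right",(425.2,175.5))]
c=atz(T,(411,223.5),.012);print(c)
# left in top view is +y world ; balance +y = toward robot = -x world; yaw ~ 90deg
q,e=fit(obs,[c[0],c[1],np.pi/2+.3,.108,.091]);print(q.round(4),np.degrees(q[2]))
for o,x in zip(obs,e): print(o[1],x.round(1),W(q,o[1]).round(4))
E
```

```text
[ 0.51174384 -0.37873438  0.012     ]
[ 0.5126 -0.373   1.915   0.1083  0.0922] 109.72108227028062
near_left [-0.7 -0.3] [ 0.4359 -0.3517  0.1083]
near_middle [-1.6 -0. ] [ 0.4514 -0.395   0.1083]
near_right [-0.1  0.1] [ 0.4669 -0.4383  0.1083]
far_left [1.6 0.5] [ 0.5583 -0.3078  0.0922]
far_middle [-0.8 -0.9] [ 0.5738 -0.3511  0.0922]
far_right [1.7 0.6] [ 0.5893 -0.3944  0.0922]
near_left [-1.9 -1.7] [ 0.4359 -0.3517  0.1083]
near_middle [-0.8  0.8] [ 0.4514 -0.395   0.1083]
near_right [0.5 0.9] [ 0.4669 -0.4383  0.1083]
far_left [0.8 1.2] [ 0.5583 -0.3078  0.0922]
far_middle [-0.1 -0.2] [ 0.5738 -0.3511  0.0922]
far_right [ 0.7 -1.4] [ 0.5893 -0.3944  0.0922]
```

apply_moves(moves=[[[0,0,-0.04],7.1],[[0,0,-0.04],7.1],[[0,0,-0.04],7.1],[[0,0,-0.04],7.1],[[0,0,-0.03],7.1]], hand=0.06)

```text
time_s: 2.02
tcp_pos: [0.2081, 0.5894, 0.4169]
ee_rot: [[0.57, -0.822, 0.002], [-0.822, -0.57, 0.005], [-0.003, -0.004, -1.0]]
wrist_force: [-0.5, 0.7, 0.3]
gripper_width: 0.732
gripper_force: 0.0
```

apply_moves(moves=[[[0,0,0],7.0],[[0,0,0],7.0],[[0,0,0],1.3]])

```text
time_s: 2.27
tcp_pos: [0.2076, 0.5895, 0.4132]
ee_rot: [[0.336, -0.942, -0.0], [-0.942, -0.336, 0.001], [-0.001, -0.0, -1.0]]
wrist_force: [-0.3, -0.3, -0.7]
gripper_width: 0.691
gripper_force: 0.0
```

```bash
python3 - <<'E'
from h import *
s=r.sense();R=np.array(s["ee_rot"]);print(s["time_s"],s["tcp_pos"],R.round(3).tolist(),np.degrees(np.arctan2(R[1,1],R[0,1])),s["joints"])
print(R.T@(np.array([.50,-.34,.40])-s["tcp_pos"]))
E
```

```text
2.2667 [0.20762149 0.58947744 0.41316627] [[0.336, -0.942, -0.0], [-0.942, -0.336, 0.001], [-0.001, -0.0, -1.0]] -160.3863462769477 [ 8.54020398e+01  1.88746975e+01  2.22122380e+01 -1.89548795e-02
 -9.32643607e+01 -6.57894692e+01]
[0.97370757 0.03659227 0.011892  ]
```

apply_moves(moves=[[[0.039,0.0015,0],0],[[0.039,0.0015,0],0],[[0.039,0.0015,0],0],[[0.039,0.0015,0],0],[[0.039,0.0015,0],0]])

```text
time_s: 2.68
tcp_pos: [0.2668, 0.4014, 0.4121]
ee_rot: [[0.342, -0.94, -0.0], [-0.94, -0.342, -0.001], [0.001, 0.0, -1.0]]
wrist_force: [1.3, 0.0, -0.6]
gripper_width: 0.688
gripper_force: 0.0
```

apply_moves(moves=[[[0.039,0.0015,0],0],[[0.039,0.0015,0],0],[[0.039,0.0015,0],0],[[0.039,0.0015,0],0],[[0.039,0.0015,0],0]])

```text
time_s: 3.1
tcp_pos: [0.3255, 0.2153, 0.4125]
ee_rot: [[0.342, -0.94, 0.0], [-0.94, -0.342, 0.0], [0.0, -0.0, -1.0]]
wrist_force: [1.0, 0.9, -0.2]
gripper_width: 0.691
gripper_force: 0.0
```

apply_moves(moves=[[[0.039,0.0015,0],0],[[0.039,0.0015,0],0],[[0.039,0.0015,0],0],[[0.039,0.0015,0],0],[[0.039,0.0015,0],0]])

```text
time_s: 3.52
tcp_pos: [0.3843, 0.0293, 0.4126]
ee_rot: [[0.342, -0.94, 0.001], [-0.94, -0.342, 0.0], [-0.0, -0.001, -1.0]]
wrist_force: [-0.3, -0.4, -0.0]
gripper_width: 0.69
gripper_force: 0.0
```

apply_moves(moves=[[[0.039,0.0015,0],0],[[0.039,0.0015,0],0],[[0.039,0.0015,0],0],[[0.039,0.0015,0],0],[[0.039,0.0015,0],0]])

```text
time_s: 3.93
tcp_pos: [0.4434, -0.1568, 0.4124]
ee_rot: [[0.341, -0.94, -0.0], [-0.94, -0.341, -0.0], [-0.0, 0.0, -1.0]]
wrist_force: [0.4, 1.3, 0.4]
gripper_width: 0.69
gripper_force: 0.0
```

apply_moves(moves=[[[0.039,0.0015,0.02],0],[[0.036,0.0015,0.03],0],[[0.036,0.0015,0.02],0],[[0.036,0.0015,0.02],0],[[0,0,0.02],0]])

```text
time_s: 4.35
tcp_pos: [0.4865, -0.2939, 0.3036]
ee_rot: [[0.336, -0.942, -0.003], [-0.942, -0.336, -0.001], [-0.001, 0.003, -1.0]]
wrist_force: [0.4, 1.3, 0.6]
gripper_width: 0.686
gripper_force: 0.0
```

```bash
python3 - <<'E'
from h import *
p=imaging.capture("wrist");cv2.imwrite("pics/w0.png",p["frame"])
s=r.sense();R=np.array(s["ee_rot"]);print(s["time_s"],s["tcp_pos"],R.round(3).tolist());print(np.array(p["eye"]),np.round(p["orientation"],3).tolist())
for t in ["balance","large_weight","small_weight_1","near_left","near_middle","near_right","far_left","far_middle","far_right"]:
    print(t,[(round(q["confidence"],2),(np.array(q["at"])*[640,480]).round(1).tolist()) for q in models.place_of(p,t)])
from fit import *
q=[0.5126,-0.373,1.915,0.1083,0.0922]
for n in L: print(n,proj(p,W(q,n))[0].round(1))
E
```

```text
4.4 [ 0.4838962  -0.29052295  0.29901614] [[0.336, -0.942, -0.011], [-0.942, -0.336, 0.005], [-0.009, 0.009, -1.0]]
[ 0.51204105 -0.36532046  0.46581432] [[-0.941, -0.323, -0.097], [-0.337, 0.904, 0.262], [0.003, 0.28, -0.96]]
balance [(0.76, [321.6, 122.9]), (0.68, [391.3, 68.4])]
large_weight [(0.85, [254.7, 121.5])]
small_weight_1 [(0.86, [392.4, 119.8]), (0.66, [394.3, 65.4]), (0.63, [431.0, 274.3]), (0.61, [261.7, 173.5]), (0.5, [250.6, 369.5])]
near_left [(0.85, [389.5, 173.1])]
near_middle [(0.69, [392.2, 121.4])]
near_right [(0.67, [392.8, 66.8]), (0.66, [323.4, 124.8])]
far_left [(0.8, [258.2, 172.1])]
far_middle [(0.61, [253.8, 128.5]), (0.56, [257.9, 72.1]), (0.33, [395.0, 64.6])]
far_right [(0.94, [255.1, 73.3])]
near_left [389.9 173.1]
near_middle [392.3 123.5]
near_right [394.9  70.4]
far_left [258.2 171.4]
far_middle [256.  123.9]
far_right [253.7  73.1]
```

View pics/w0.png

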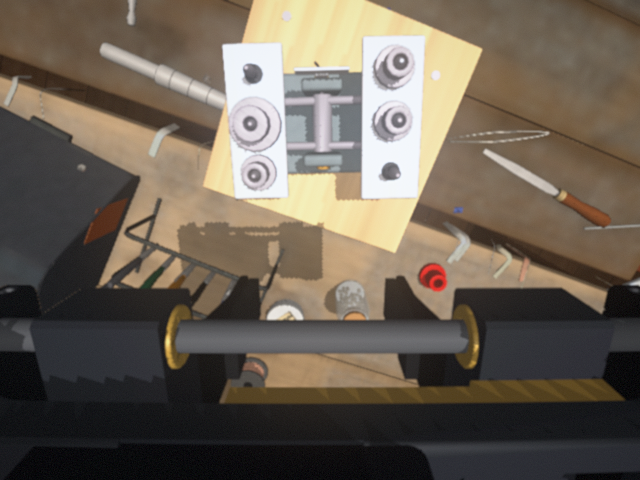

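apply_moves(moves=[[[0.007,-0.0214,0.033],0],[[0.007,-0.0214,0.033],0],[[0.007,-0.0214,0.033],0],[[0,0,0],0],[[0,0,0],0]])

```text
time_s: 5.27
tcp_pos: [0.5531, -0.2866, 0.2055]
ee_rot: [[0.34, -0.94, -0.005], [-0.94, -0.34, 0.001], [-0.003, 0.005, -1.0]]
wrist_force: [-0.2, -0.5, 0.9]
gripper_width: 0.689
gripper_force: 0.0
```

```bash
cat > look.py <<'E'
from fit import *
import sys
q=[0.5126,-0.373,1.915,0.1083,0.0922]
p=imaging.capture("wrist")
s=r.sense();R=np.array(s["ee_rot"]);print(s["time_s"],s["tcp_pos"],R.round(3).tolist(),p["eye"])
for t in ["large_weight","small_weight_1","near_left","near_middle","far_left","far_middle"]:
    print(t,[(round(k["confidence"],2),(np.array(k["at"])*[640,480]).round(1).tolist()) for k in models.place_of(p,t)])
for n in L: print(n,proj(p,W(q,n))[0].round(1))
f=p["frame"].copy()
for n in L:
    w=W(q,n)
    for rad,h in ((.018,.010),(.012,.032),(.0062,.032)):
        a=np.linspace(0,2*np.pi,60);c=proj(p,w+np.c_[rad*np.cos(a),rad*np.sin(a),0*a+h])
        cv2.polylines(f,[np.round(c*8).astype(int)],True,(0,255,0),1,cv2.LINE_AA,3)
cv2.imwrite(sys.argv[1],f);cv2.imwrite(sys.argv[1].replace(".png","_raw.png"),p["frame"])
E
python3 look.py pics/w1.png
```

```text
5.3167 [ 0.55368369 -0.28721881  0.2082081 ] [[0.34, -0.941, -0.001], [-0.941, -0.34, -0.001], [0.001, 0.001, -1.0]] [ 0.57921321 -0.35813861  0.36761232]
large_weight [(0.96, [324.9, 142.6]), (0.43, [512.1, 141.6])]
small_weight_1 [(0.98, [516.0, 68.2]), (0.95, [512.3, 142.4]), (0.64, [325.8, 205.8])]
near_left [(0.93, [500.1, 210.1])]
near_middle []
far_left [(0.88, [322.8, 204.6])]
far_middle [(0.73, [319.4, 143.8])]
near_left [502.4 210. ]
near_middle [511.5 145. ]
near_right [521.1  73.6]
far_left [323.4 205. ]
far_middle [323.7 142.9]
far_right [324.1  74.9]
```

View pics/w1.png

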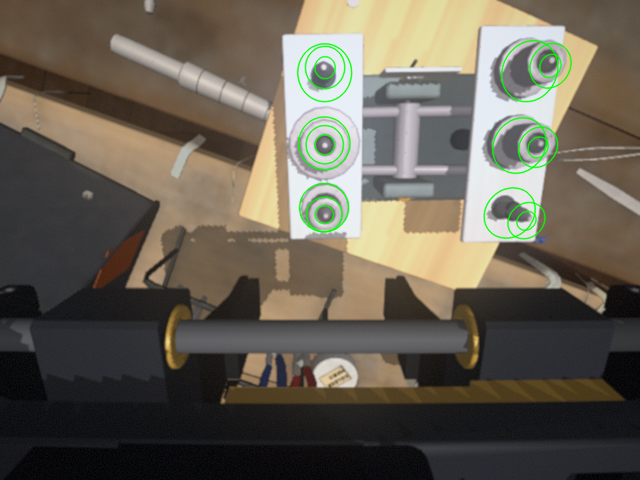

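apply_moves(moves=[[[0.0105,0.0014,0.037],0],[[0.0105,0.0014,0.036],0],[[0,0,0],0],[[0,0,0],0]])

```text
time_s: 5.95
tcp_pos: [0.5566, -0.3083, 0.1338]
ee_rot: [[0.338, -0.941, -0.004], [-0.941, -0.338, 0.001], [-0.002, 0.003, -1.0]]
wrist_force: [0.7, -1.2, 0.8]
gripper_width: 0.689
gripper_force: 0.0
```

```bash
cat > d.py <<'E'
from fit import *
import sys
q=[0.5126,-0.373,1.915,0.1083,0.0922]
s=r.sense();R=np.array(s["ee_rot"]);w=W(q,sys.argv[1])
print(s["time_s"],np.round(s["tcp_pos"],4),R[:,2].round(4),"yaw",np.degrees(np.arctan2(R[1,1],R[0,1])).round(2),"delta tool",(R.T@(w-s["tcp_pos"])).round(4),np.round(s["wrist_force"],1),s["gripper_width"],s["gripper_force"])
E
python3 d.py far_left; python3 look.py pics/w2.png; python3 d.py far_left
```

```text
5.95 [ 0.5566 -0.3083  0.1338] [-3.8e-03  7.0e-04 -1.0e+00] yaw -160.26 delta tool [ 0.0002 -0.0019  0.0415] [ 0.7 -1.2  0.8] 0.6889717011795272 0.0
6.0 [ 0.55820589 -0.30856429  0.13609877] [[0.339, -0.941, 0.001], [-0.941, -0.339, -0.001], [0.001, -0.0, -1.0]] [ 0.58231566 -0.37982929  0.29591177]
large_weight [(0.6, [319.0, 188.0])]
small_weight_1 [(0.95, [577.9, 93.3]), (0.84, [318.6, 265.5]), (0.65, [570.2, 189.0])]
near_left [(0.64, [553.4, 272.8]), (0.4, [319.0, 264.1])]
near_middle []
far_left [(0.73, [317.3, 265.2])]
far_middle [(0.75, [313.4, 188.0])]
near_left [551.1 274.6]
near_middle [566.4 192.4]
near_right [583.  99.]
far_left [317.6 264.7]
far_middle [317.4 187. ]
far_right [317.3  99.3]
6.3 [ 0.5586 -0.308   0.1367] [ 3.e-03 -9.e-04 -1.e+00] yaw -160.18 delta tool [-0.0004  0.0004  0.0445] [0.1 0.2 0.1] 0.6861168199752474 0.0
```

View pics/w2.png

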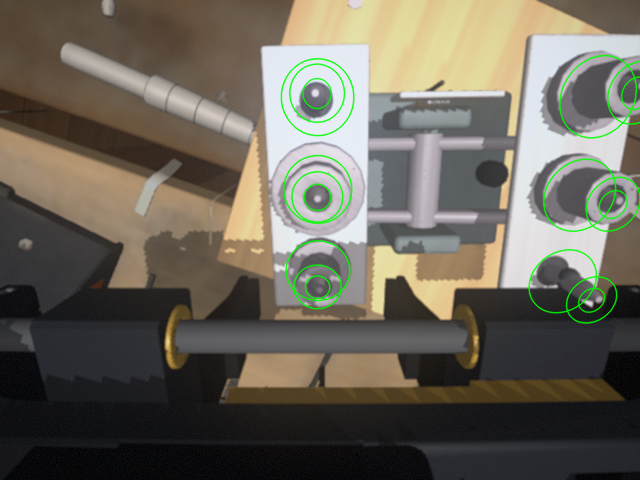

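apply_moves(moves=[[[0,0,0.016],0],[[0,0,0.0155],0],[[0,0,0],0],[[0,0,0],0]])

```text
time_s: 6.63
tcp_pos: [0.5576, -0.3079, 0.1034]
ee_rot: [[0.339, -0.941, -0.001], [-0.941, -0.339, 0.0], [-0.0, 0.001, -1.0]]
wrist_force: [0.1, 0.4, 0.7]
gripper_width: 0.689
gripper_force: 0.0
```

apply_moves(moves=[[[0,0,0],0],[[0,0,0],0],[[0,0,0],0],[[0,0,0],0],[[0,0,0],0]], hand=0.01)

```text
time_s: 7.05
tcp_pos: [0.5581, -0.3081, 0.1039]
ee_rot: [[0.339, -0.941, 0.001], [-0.941, -0.339, -0.0], [0.001, -0.001, -1.0]]
wrist_force: [0.4, -0.2, 0.9]
gripper_width: 0.399
gripper_force: 0.0
```

```bash
python3 d.py far_left
```

```text
7.05 [ 0.5581 -0.3081  0.1039] [ 9.e-04 -3.e-04 -1.e+00] yaw -160.21 delta tool [-0.0003 -0.0003  0.0117] [ 0.4 -0.2  0.9] 0.3988746105956641 0.0
```

apply_moves(moves=[[[0,0,0],0],[[0,0,0],0],[[0,0,0],0],[[0,0,0],0],[[0,0,0],0]])

```text
time_s: 7.47
tcp_pos: [0.5579, -0.3081, 0.1036]
ee_rot: [[0.339, -0.941, 0.0], [-0.941, -0.339, -0.0], [0.0, -0.0, -1.0]]
wrist_force: [-0.5, -0.4, 1.7]
gripper_width: 0.283
gripper_force: 30.0
```

apply_moves(moves=[[[0,0,-0.006],0],[[0,0,-0.006],0],[[0,0,-0.004],0],[[0,0,0],0]])

```text
time_s: 7.8
tcp_pos: [0.5577, -0.308, 0.1202]
ee_rot: [[0.339, -0.941, -0.0], [-0.941, -0.339, 0.0], [-0.0, 0.0, -1.0]]
wrist_force: [0.5, -0.2, -2.6]
gripper_width: 0.281
gripper_force: 30.0
```

apply_moves(moves=[[[0,0,-0.002],0],[[0,0,-0.002],0],[[0,0,-0.002],0],[[0,0,-0.002],0]])

```text
time_s: 8.13
tcp_pos: [0.5574, -0.3079, 0.1261]
ee_rot: [[0.338, -0.941, -0.002], [-0.941, -0.338, 0.001], [-0.001, 0.001, -1.0]]
wrist_force: [3.1, -2.5, -9.2]
gripper_width: 0.285
gripper_force: 30.0
```

apply_moves(moves=[[[0,0,-0.002],0],[[0,0,-0.002],0],[[0,0,-0.002],0],[[0,0,-0.002],0],[[0,0,0],0]])

```text
time_s: 8.55
tcp_pos: [0.5585, -0.3084, 0.1378]
ee_rot: [[0.339, -0.941, 0.002], [-0.941, -0.339, -0.002], [0.002, -0.001, -1.0]]
wrist_force: [-0.3, 0.3, -1.4]
gripper_width: 0.282
gripper_force: 30.0
```

```bash
python3 d.py far_left
```

```text
8.55 [ 0.5585 -0.3084  0.1378] [ 0.0017 -0.0015 -1.    ] yaw -160.16 delta tool [-0.0008  0.      0.0456] [-0.3  0.3 -1.4] 0.2816284336621727 29.99972105026245
```

apply_moves(moves=[[[0,0,-0.008],0],[[0,0,-0.012],0],[[0,0,-0.016],0],[[0,0,-0.016],0],[[0,0,0],0]])

```text
time_s: 8.97
tcp_pos: [0.56, -0.3091, 0.1934]
ee_rot: [[0.34, -0.941, 0.009], [-0.941, -0.34, -0.004], [0.007, -0.007, -1.0]]
wrist_force: [0.4, -1.0, 0.3]
gripper_width: 0.279
gripper_force: 30.0
```

```bash
python3 look.py pics/w3.png; python3 d.py near_left; python3 d.py far_left
```

```text
9.0167 [ 0.55912554 -0.30851368  0.19115066] [[0.339, -0.941, 0.006], [-0.941, -0.339, -0.002], [0.004, -0.005, -1.0]] [ 0.58386336 -0.3798287   0.35627528]
large_weight [(0.89, [322.6, 178.5])]
small_weight_1 [(0.94, [515.4, 180.5]), (0.64, [524.0, 104.4]), (0.58, [323.1, 285.6])]
near_left [(0.97, [504.5, 246.7])]
near_middle [(0.45, [324.2, 288.4])]
far_left [(0.89, [323.2, 238.4]), (0.38, [323.7, 288.7]), (0.38, [516.8, 181.0])]
far_middle [(0.83, [319.0, 179.0]), (0.65, [335.3, 390.7])]
near_left [506.5 247.6]
near_middle [515.8 182.7]
near_right [525.7 111.3]
far_left [323.5 240.4]
far_middle [323.8 178.7]
far_right [324.1 111.1]
9.3167 [ 0.5573 -0.3078  0.1863] [-2.1e-03  7.0e-04 -1.0e+00] yaw -160.21 delta tool [0.0003 0.1289 0.0782] [ 0.4 -0.5 -1.3] 0.28530689060823733 29.999816715717316
9.3167 [ 0.5573 -0.3078  0.1863] [-2.1e-03  7.0e-04 -1.0e+00] yaw -160.21 delta tool [ 0.0004 -0.0011  0.0941] [ 0.4 -0.5 -1.3] 0.28530689060823733 29.999816715717316
```

View pics/w3.png

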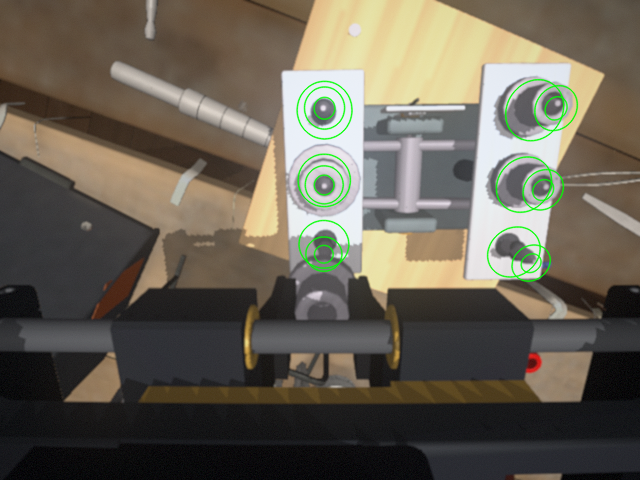

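apply_moves(moves=[[[0,0.03,0],0],[[0,0.035,0],0],[[0,0.035,0],0],[[0,0.028,0],0],[[0,0,0],0]])

```text
time_s: 9.73
tcp_pos: [0.4325, -0.3518, 0.1869]
ee_rot: [[0.335, -0.942, -0.004], [-0.942, -0.335, 0.002], [-0.003, 0.003, -1.0]]
wrist_force: [0.4, 0.6, -1.4]
gripper_width: 0.281
gripper_force: 30.0
```

apply_moves(moves=[[[0,0,0],0],[[0,0,0],0],[[0,0,0],0]])

```text
time_s: 9.98
tcp_pos: [0.4383, -0.3512, 0.1871]
ee_rot: [[0.339, -0.941, -0.0], [-0.941, -0.339, -0.0], [0.0, 0.0, -1.0]]
wrist_force: [-0.2, 0.5, -1.3]
gripper_width: 0.289
gripper_force: 30.0
```

```bash
python3 look.py pics/w4.png; python3 d.py near_left; python3 - <<'E'
import cv2
f=cv2.imread("pics/w4.png")[60:340,180:560];cv2.imwrite("pics/w4c.png",cv2.resize(f,None,fx=2.1,fy=2.1))
E
```

```text
10.0333 [ 0.43834018 -0.35110073  0.18707141] [[0.339, -0.941, -0.0], [-0.941, -0.339, 0.0], [-0.0, 0.0, -1.0]] [ 0.46348624 -0.42264545  0.34943576]
large_weight [(0.56, [139.9, 175.4])]
small_weight_1 [(0.87, [326.0, 177.1]), (0.71, [324.4, 286.6])]
near_left [(0.77, [324.1, 244.1]), (0.68, [251.8, 162.3]), (0.55, [151.5, 239.6])]
near_middle [(0.68, [325.2, 180.0])]
far_left [(0.8, [148.4, 238.3])]
far_middle []
near_left [324.3 246.7]
near_middle [324.7 179.7]
near_right [325.  105.5]
far_left [147.5 239.6]
far_middle [139.2 176.7]
far_right [130.4 107.6]
10.3333 [ 0.4377 -0.3512  0.1872] [-3.e-04  1.e-04 -1.e+00] yaw -160.18 delta tool [-0.0002  0.0019  0.0789] [-0.4  1.4 -0.4] 0.28426725014138515 29.99981850385666
```

View pics/w4c.png

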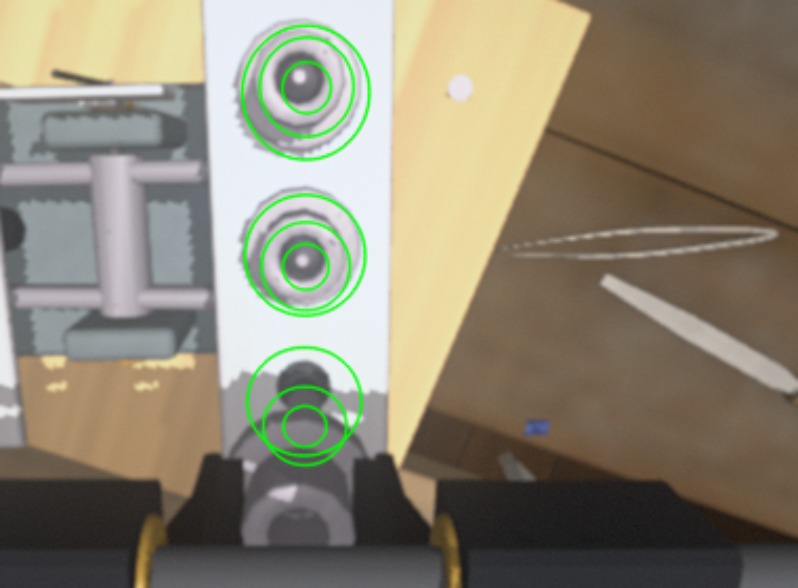

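apply_moves(moves=[[[-0.015,0.001,0],0],[[-0.015,0.0009,0],0],[[0,0,0],0],[[0,0,0],0],[[0,0,0],0]])

```text
time_s: 10.75
tcp_pos: [0.426, -0.3241, 0.1877]
ee_rot: [[0.339, -0.941, 0.001], [-0.941, -0.339, -0.001], [0.001, -0.001, -1.0]]
wrist_force: [-1.0, 0.3, -1.6]
gripper_width: 0.285
gripper_force: 30.0
```

```bash
cat > m.py <<'E'
from fit import *
q=[0.5126,-0.373,1.915,0.1083,0.0922]
s=r.sense();p=imaging.capture("wrist");R=np.array(s["ee_rot"]);t=np.array(s["tcp_pos"]);print(t,R[:,2])
f=p["frame"];cv2.imwrite("pics/w5_raw.png",f)
for n in ["near_left","near_middle"]: print(n,"foot",proj(p,W(q,n))[0].round(1),"tip",proj(p,W(q,n)+[0,0,.036])[0].round(1))
for h in (.020,-.012): print("weight at",h,proj(p,t+[0,0,h])[0].round(1))
for n in ("near_left","small_weight_1"): print([(round(k["confidence"],2),(np.array(k["at"])*[640,480]).round(1).tolist()) for k in models.place_of(p,n)])
c=f.copy()
for X,col in [(W(q,"near_left"),(0,255,0)),(W(q,"near_left")+[0,0,.036],(0,255,0)),(t+[0,0,.02],(0,0,255)),(t+[0,0,-.012],(0,0,255))]:
    u=proj(p,X)[0];cv2.drawMarker(c,tuple(int(round(v)) for v in u),col,0,5,1)
c=c[150:330,230:430];cv2.imwrite("pics/w5.png",cv2.resize(c,None,fx=3.3,fy=3.3,interpolation=cv2.INTER_CUBIC))
E
python3 m.py
```

```text
[ 0.42598086 -0.32412335  0.18767731] [ 7.69887830e-04 -6.54629576e-04 -9.99999489e-01]
near_left foot [321.  204.2] tip [320.8 216. ]
near_middle foot [321.1 132.8] tip [321.  132.9]
weight at 0.02 [320.4 314.8]
weight at -0.012 [320.6 285.1]
[(0.81, [319.0, 202.5])]
[(0.96, [321.1, 287.5]), (0.84, [321.2, 128.6]), (0.75, [316.9, 46.9])]
```

View pics/w5.png

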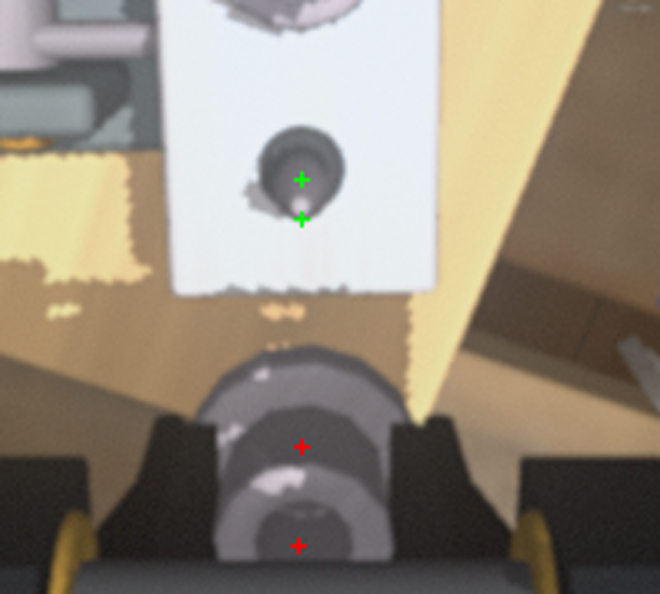

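```bash
python3 - <<'E'
from fit import *
q=[0.5126,-0.373,1.915,0.1083,0.0922]
p=imaging.capture("wrist");s=r.sense();R=np.array(s["ee_rot"]);t=np.array(s["tcp_pos"])
w=atz(p,(322.4,315.2),t[2]+.020);sp=atz(p,(321.5,212.4),.1445)
print(t,"weight-tcp",R.T@(w-t),"spindle-fit",R.T@(sp-W(q,"near_left")),"spindle-weight",R.T@(sp-w),"spindle-tcp",R.T@(sp-t))
E
```

```text
[ 0.42570087 -0.32417696  0.18727813] weight-tcp [-0.00010604  0.00080497 -0.01999995] spindle-fit [ 0.00227269  0.00065452 -0.03619987] spindle-weight [ 0.03165908 -0.00045979  0.06277933] spindle-tcp [0.03155304 0.00034518 0.04277938]
```

apply_moves(moves=[[[0.016,-0.0003,0],0],[[0.0156,-0.0002,0],0],[[0,0,0.015],0],[[0,0,0.012],0],[[0,0,0],0]])

```text
time_s: 11.37
tcp_pos: [0.4351, -0.3529, 0.1575]
ee_rot: [[0.337, -0.941, -0.005], [-0.941, -0.337, 0.003], [-0.005, 0.004, -1.0]]
wrist_force: [-0.0, -0.3, -1.6]
gripper_width: 0.283
gripper_force: 30.0
```

apply_moves(moves=[[[0,0,0.003],0],[[0,0,0.003],0],[[0,0,0.003],0],[[0,0,0],0]])

```text
time_s: 11.7
tcp_pos: [0.4366, -0.3532, 0.1513]
ee_rot: [[0.339, -0.941, -0.0], [-0.941, -0.339, 0.0], [-0.0, 0.0, -1.0]]
wrist_force: [-0.3, 0.4, -1.5]
gripper_width: 0.283
gripper_force: 30.0
```

```bash
python3 d.py near_left
```

```text
11.7 [ 0.4366 -0.3532  0.1513] [-1.e-04  1.e-04 -1.e+00] yaw -160.21 delta tool [-0.0017  0.0001  0.043 ] [-0.3  0.4 -1.5] 0.28305959558110966 29.999830573797226
```

apply_moves(moves=[[[0,0,0.003],0],[[0,0,0.003],0],[[0,0,0.003],0],[[0,0,0],0]])

```text
time_s: 12.03
tcp_pos: [0.4363, -0.3531, 0.1417]
ee_rot: [[0.338, -0.941, -0.001], [-0.941, -0.338, 0.001], [-0.001, 0.001, -1.0]]
wrist_force: [0.5, 0.6, -2.1]
gripper_width: 0.28
gripper_force: 30.0
```

apply_moves(moves=[[[0,0,0.003],0],[[0,0,0.003],0],[[0,0,0.003],0],[[0,0,0],0]])

```text
time_s: 12.37
tcp_pos: [0.4367, -0.3535, 0.1329]
ee_rot: [[0.339, -0.941, -0.0], [-0.941, -0.339, -0.0], [0.0, 0.0, -1.0]]
wrist_force: [-0.1, -0.7, -1.0]
gripper_width: 0.282
gripper_force: 30.0
```

apply_moves(moves=[[[0,0,0.003],0],[[0,0,0.003],0],[[0,0,0],0]])

```text
time_s: 12.62
tcp_pos: [0.4368, -0.3536, 0.127]
ee_rot: [[0.338, -0.941, 0.0], [-0.941, -0.338, -0.0], [0.0, -0.0, -1.0]]
wrist_force: [0.6, -2.1, -1.0]
gripper_width: 0.281
gripper_force: 30.0
```

apply_moves(moves=[[[0,0,0.003],0],[[0,0,0.003],0],[[0,0,0],0]])

```text
time_s: 12.87
tcp_pos: [0.437, -0.3535, 0.121]
ee_rot: [[0.339, -0.941, 0.001], [-0.941, -0.339, -0.0], [0.001, -0.001, -1.0]]
wrist_force: [-0.6, -1.7, 0.6]
gripper_width: 0.282
gripper_force: 30.0
```

apply_moves(moves=[[[0,0,0.002],0],[[0,0,0],0]])

```text
time_s: 13.03
tcp_pos: [0.4371, -0.3535, 0.1193]
ee_rot: [[0.339, -0.941, 0.001], [-0.941, -0.339, -0.0], [0.001, -0.001, -1.0]]
wrist_force: [0.9, -1.3, -0.6]
gripper_width: 0.283
gripper_force: 30.0
```

apply_moves(moves=[[[0,0,0.002],0],[[0,0,0],0]])

```text
time_s: 13.2
tcp_pos: [0.4373, -0.3535, 0.1174]
ee_rot: [[0.339, -0.941, 0.001], [-0.941, -0.339, -0.001], [0.001, -0.001, -1.0]]
wrist_force: [1.6, -1.0, 0.7]
gripper_width: 0.283
gripper_force: 30.0
```

apply_moves(moves=[[[0,0,0.002],0],[[0,0,0],0]])

```text
time_s: 13.37
tcp_pos: [0.4374, -0.3537, 0.1159]
ee_rot: [[0.339, -0.941, 0.002], [-0.941, -0.339, -0.001], [0.002, -0.001, -1.0]]
wrist_force: [2.2, -1.5, 2.3]
gripper_width: 0.286
gripper_force: 30.0
```

apply_moves(moves=[[[0,0,0.0015],0],[[0,0,0],0]])

```text
time_s: 13.53
tcp_pos: [0.4375, -0.3539, 0.1151]
ee_rot: [[0.339, -0.941, 0.002], [-0.941, -0.339, -0.002], [0.002, -0.001, -1.0]]
wrist_force: [1.2, -1.2, 6.0]
gripper_width: 0.279
gripper_force: 30.0
```

apply_moves(moves=[[[0,0,0.001],0],[[0,0,0],0]])

```text
time_s: 13.7
tcp_pos: [0.4376, -0.3539, 0.1143]
ee_rot: [[0.339, -0.941, 0.002], [-0.941, -0.339, -0.002], [0.002, -0.002, -1.0]]
wrist_force: [0.4, -0.6, 6.1]
gripper_width: 0.287
gripper_force: 30.0
```

apply_moves(moves=[[[0,0,0.001],0],[[0,0,0],0]])

```text
time_s: 13.87
tcp_pos: [0.4375, -0.3538, 0.113]
ee_rot: [[0.339, -0.941, 0.002], [-0.941, -0.339, -0.001], [0.002, -0.002, -1.0]]
wrist_force: [1.4, -1.2, 4.0]
gripper_width: 0.282
gripper_force: 30.0
```

apply_moves(moves=[[[0,0,0.001],0],[[0,0,0],0]])

```text
time_s: 14.03
tcp_pos: [0.4373, -0.3537, 0.1115]
ee_rot: [[0.339, -0.941, 0.002], [-0.941, -0.339, -0.001], [0.002, -0.001, -1.0]]
wrist_force: [1.8, -2.1, 4.1]
gripper_width: 0.285
gripper_force: 30.0
```

apply_moves(moves=[[[0,0,0.001],0],[[0,0,0],0]])

```text
time_s: 14.2
tcp_pos: [0.437, -0.3536, 0.11]
ee_rot: [[0.339, -0.941, 0.001], [-0.941, -0.339, -0.001], [0.001, -0.001, -1.0]]
wrist_force: [1.6, -2.1, 3.1]
gripper_width: 0.285
gripper_force: 30.0
```

apply_moves(moves=[[[0,0,0.001],0],[[0,0,0.001],0],[[0,0,0],0]])

```text
time_s: 14.45
tcp_pos: [0.437, -0.3536, 0.1081]
ee_rot: [[0.339, -0.941, 0.001], [-0.941, -0.339, -0.001], [0.001, -0.001, -1.0]]
wrist_force: [1.7, -2.7, 3.7]
gripper_width: 0.287
gripper_force: 30.0
```

apply_moves(moves=[[[0,0,0.001],0],[[0,0,0],0]])

```text
time_s: 14.62
tcp_pos: [0.4369, -0.3536, 0.107]
ee_rot: [[0.339, -0.941, 0.001], [-0.941, -0.339, -0.0], [0.001, -0.001, -1.0]]
wrist_force: [2.1, -1.5, 2.8]
gripper_width: 0.282
gripper_force: 30.0
```

apply_moves(moves=[[[0,0,0.001],0],[[0,0,0],0]])

```text
time_s: 14.78
tcp_pos: [0.437, -0.3536, 0.1061]
ee_rot: [[0.339, -0.941, 0.001], [-0.941, -0.339, -0.001], [0.001, -0.001, -1.0]]
wrist_force: [2.2, -2.2, 4.1]
gripper_width: 0.284
gripper_force: 30.0
```

apply_moves(moves=[[[0,0,0.001],0],[[0,0,0],0]])

```text
time_s: 14.95
tcp_pos: [0.437, -0.3536, 0.105]
ee_rot: [[0.339, -0.941, 0.001], [-0.941, -0.339, -0.001], [0.001, -0.001, -1.0]]
wrist_force: [2.4, -2.8, 3.4]
gripper_width: 0.286
gripper_force: 30.0
```

apply_moves(moves=[[[0,0,0.001],0],[[0,0,0],0]])

```text
time_s: 15.12
tcp_pos: [0.437, -0.3536, 0.104]
ee_rot: [[0.339, -0.941, 0.001], [-0.941, -0.339, -0.001], [0.001, -0.001, -1.0]]
wrist_force: [2.3, -2.2, 4.3]
gripper_width: 0.285
gripper_force: 30.0
```

apply_moves(moves=[[[0,0,0.001],0],[[0,0,0],0]])

```text
time_s: 15.28
tcp_pos: [0.437, -0.3536, 0.1032]
ee_rot: [[0.339, -0.941, 0.001], [-0.941, -0.339, -0.001], [0.001, -0.0, -1.0]]
wrist_force: [2.1, -2.0, 5.2]
gripper_width: 0.28
gripper_force: 30.0
```

apply_moves(moves=[[[0,0,0.001],0],[[0,0,0],0]])

```text
time_s: 15.45
tcp_pos: [0.4371, -0.3537, 0.103]
ee_rot: [[0.339, -0.941, 0.001], [-0.941, -0.339, -0.001], [0.001, -0.0, -1.0]]
wrist_force: [1.6, -0.6, 9.7]
gripper_width: 0.278
gripper_force: 30.0
```

apply_moves(moves=[[[0,0,0.001],0],[[0,0,0],0]])

```text
time_s: 15.62
tcp_pos: [0.4371, -0.3538, 0.1028]
ee_rot: [[0.339, -0.941, 0.001], [-0.941, -0.339, -0.001], [0.002, -0.0, -1.0]]
wrist_force: [0.5, 0.4, 13.0]
gripper_width: 0.283
gripper_force: 30.0
```

apply_moves(moves=[[[0,0,-0.003],0],[[0,0,-0.003],0],[[0,0,-0.003],0],[[0,0,-0.002],0],[[0,0,0],0]])

```text
time_s: 16.03
tcp_pos: [0.4365, -0.3537, 0.1115]
ee_rot: [[0.338, -0.941, -0.0], [-0.941, -0.338, -0.0], [0.0, 0.0, -1.0]]
wrist_force: [2.6, -4.3, 0.4]
gripper_width: 0.285
gripper_force: 30.0
```

apply_moves(moves=[[[0,0,0],0],[[0,0,0],0],[[0,0,0],0],[[0,0,0],0],[[0,0,0],0]], hand=0.06)

```text
time_s: 16.45
tcp_pos: [0.4356, -0.3526, 0.111]
ee_rot: [[0.338, -0.941, -0.003], [-0.941, -0.338, 0.002], [-0.002, 0.002, -1.0]]
wrist_force: [0.1, -0.2, -0.2]
gripper_width: 0.577
gripper_force: 0.0
```

apply_moves(moves=[[[0,0,0],0],[[0,0,0],0],[[0,0,0],0],[[0,0,0],0]])

```text
time_s: 16.78
tcp_pos: [0.4366, -0.3533, 0.1119]
ee_rot: [[0.339, -0.941, -0.0], [-0.941, -0.339, 0.0], [-0.0, 0.0, -1.0]]
wrist_force: [0.9, 0.7, 0.3]
gripper_width: 0.688
gripper_force: 0.0
```

Now lift away and inspect.

apply_moves(moves=[[[0,0,-0.015],0],[[0,0,-0.03],0],[[0,0,-0.04],0],[[0,0,-0.04],0],[[0,0,-0.03],0]])

```text
time_s: 17.2
tcp_pos: [0.4371, -0.3539, 0.2707]
ee_rot: [[0.339, -0.941, 0.003], [-0.941, -0.339, -0.002], [0.003, -0.002, -1.0]]
wrist_force: [1.2, -0.9, -0.3]
gripper_width: 0.69
gripper_force: 0.0
```

apply_moves(moves=[[[-0.03,0,0],0],[[-0.04,0,0],0],[[-0.04,0,0],0],[[-0.04,0,0],0],[[0,0,0],0]])

```text
time_s: 17.62
tcp_pos: [0.3829, -0.208, 0.2672]
ee_rot: [[0.343, -0.939, 0.0], [-0.939, -0.343, 0.002], [-0.002, -0.001, -1.0]]
wrist_force: [-0.9, 0.6, -0.0]
gripper_width: 0.689
gripper_force: 0.0
```

```bash
python3 - <<'E'
from fit import *
S=imaging.capture("side");q=[0.5126,-0.373,1.915,0.100,0.100]
for n in ("small_weight_1","large_weight"): print([(round(k["confidence"],2),(np.array(k["at"])*[640,480]).round(1).tolist()) for k in models.place_of(S,n)])
f=S["frame"]
g=cv2.resize(f[170:350,150:390],None,fx=3.3,fy=3.3,interpolation=cv2.INTER_CUBIC);cv2.imwrite("pics/s2.png",g)
for n in L: print(n,proj(S,W(q,n))[0].round(1))
print(r.sense()["time_s"],r.sense()["tcp_pos"])
E
```

```text
[(0.8, [283.5, 225.9]), (0.72, [224.3, 248.2]), (0.67, [468.4, 284.4]), (0.64, [200.6, 258.7]), (0.62, [225.4, 247.6])]
[(0.82, [275.4, 284.9])]
near_left [247.1 236.1]
near_middle [225.1 246.7]
near_right [201.9 258. ]
far_left [295.5 272.8]
far_middle [273.1 285.4]
far_right [249.4 298.7]
17.7667 [ 0.38616571 -0.21199123  0.26750459]
```

View pics/s2.png

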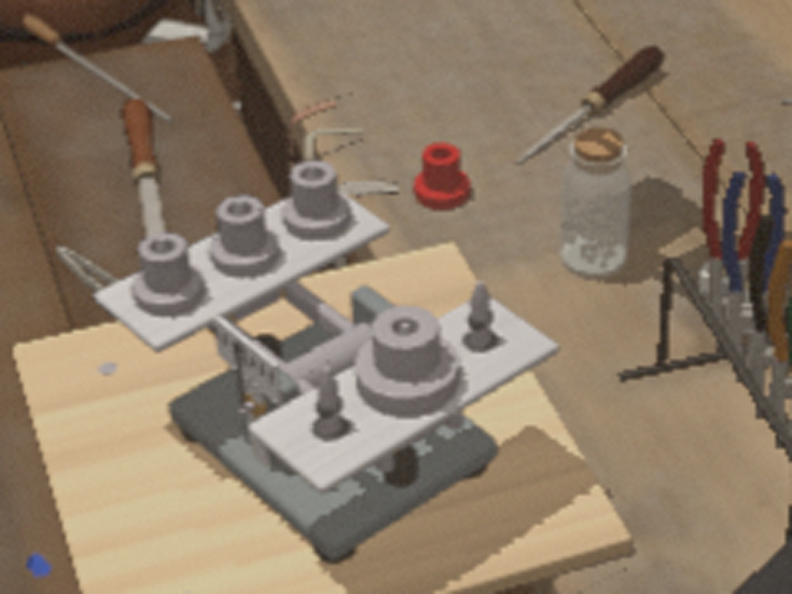

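apply_moves(moves=[[[0,0,0],0],[[0,0,0],0],[[0,0,0],0],[[0,0,0],0],[[0,0,0],0]])

```text
time_s: 18.18
tcp_pos: [0.3859, -0.2127, 0.2666]
ee_rot: [[0.337, -0.941, -0.001], [-0.941, -0.337, 0.0], [-0.0, 0.001, -1.0]]
wrist_force: [-0.4, -0.9, 0.3]
gripper_width: 0.687
gripper_force: 0.0
```

apply_moves(moves=[[[0,0,0],0],[[0,0,0],0],[[0,0,0],0],[[0,0,0],0],[[0,0,0],0]])

```text
time_s: 18.6
tcp_pos: [0.3858, -0.2122, 0.2669]
ee_rot: [[0.339, -0.941, 0.0], [-0.941, -0.339, -0.0], [0.0, -0.0, -1.0]]
wrist_force: [0.1, 0.7, 0.1]
gripper_width: 0.688
gripper_force: 0.0
```

```bash
python3 - <<'E'
from h import *
a=imaging.capture("side")["frame"];b=cv2.imread("pics/s2.png")
c=cv2.resize(a[170:350,150:390],None,fx=3.3,fy=3.3,interpolation=cv2.INTER_CUBIC)
print("mean diff since last",cv2.absdiff(b,c)[150:500,90:560].mean())
print(r.finish_job())
E
```

```text
mean diff since last 1.3118480243161095
the job is handed in; nothing more can be done
None
```

I moved the small weight from the far-left to the near-left spindle and pressed it home at about 13 N; the last side view showed the balance level with all four weights seated, and I handed the job in at about 18.7 s (no verdict was returned).

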